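# Set the detector's filter lever to the third click

## Task

On the low white detector module, push the black filter-lever knob back to its home stop (the end of the slot nearest the round steel lamp cap), then push it away from home through exactly three clicks and leave it resting in that third notch, never letting it run on past it. Only push the knob from the outside with fingertips, never pinch it, and leave the other things on the bench and on the cover where they are.

Things in the scene. Friction and masses are not known exactly. Their poses are not given: they have to be found in the camera images.
- detector: Low white detector module, fixed, 220 mm (its x) by 300 mm (its y), flat cover 85 mm above the bench. Origin: centre of its underside, at bench height. Its -x side has the dark display panel. The lever's slot runs along its y across the middle of the cover (x = 0), on a metal plate with six pairs of ticks, one per notch; the cover is bare 35 mm either side of the slot's line
- home (a point): Point on the cover (85 mm up) under the knob's centre when the lever is home: detector x 0, y -40 mm. Axes as the detector's: the lever travels from here along +y, up to 70 mm
- lamp_cap (a point): Centre of the top of the round steel lamp cap fixed on the cover, 48 mm across, 18 mm tall, at detector x +70, y -115 mm: it marks the home end (-y) of the slot
- knob_top (a point): Centre of the top of the black block-shaped knob, 37 mm above the cover. The knob is 34 mm across the slot (detector x) and 24 mm along it (detector y); its pushing faces (facing detector +y and -y) are upright and span 8 to 34 mm above the cover
- lever (a joint): Travel along detector +y, m: 0 home (hard stop 0.5 mm behind it); notches at 0, 0.014, 0.028, 0.042 (third click), 0.056, 0.070. Starts at or between 0.014 and 0.028. A sprung ball makes the notches: leaving one takes about 5 N, fading to nothing at the crest halfway to the next; past it the lever jumps ahead into the next notch by itself and stays there when left
- vial: Leave alone: small capped glass vial standing on the detector's cover, 22 mm across, 42 mm tall. Origin: its underside
- filter_frame: Leave alone: spare filter in a flat metal frame, 36 x 80 mm, 13 mm tall, lying on the detector's cover, on the side away from the display. Origin: its underside
- beaker: Leave alone: empty glass beaker, 60 mm across, 70 mm tall, on the table beside the detector's home end. Origin: its underside
- solvent: Leave alone: small capped solvent bottle, 56 mm across, 120 mm tall, on the table beside the detector's other end. Origin: its underside
- cuvette_box: Leave alone: closed cuvette box 60 x 90 x 30 mm on the table in front of the detector. Origin: its underside
- cap_ring: Leave alone: plastic ring 46 mm across, 16 mm tall, on the table in front of the detector. Origin: its underside
- spanner: Leave alone: spanner 140 mm long lying on the table. Origin: its underside

How it is judged (in metres and radians):
On the way, in this order (a step that is already met when the one before it is completed fails the run):
1. the lever is back at its home stop (value of joint lever below 0.003 m), for 0.1 s.
2. the lever has been pushed to the third notch (value of joint lever between 0.039 and 0.045 m), for 0.2 s.
At the end, for the whole second after the job is handed in: the lever rests in the third notch from home (0.042 m, within 3 mm), still, and nothing else has been disturbed (all of step 2 and velocity of joint lever between -0.005 and 0.005 m/s); the robot touches nothing.
It fails at once if the lever ran on past the third notch (beyond 0.050 m) (value of joint lever above 0.05 m).
It fails at once if the knob was pinched (fingers press both its opposite halves at once, over 1.5 N each) (contact force between the fingers and lever_c0 above 1.5 N and contact force between the fingers and lever_c1 above 1.5 N).
It fails at once if a bystander was pushed, lifted or carried (moved over 15 mm) (distance of any of vial, filter_frame, beaker, solvent, cuvette_box, cap_ring, spanner from where it was at the start of the episode above 0.015 m).
It also fails if it takes over 69 s, if anything falls off the work surface, if the arm or the gripper's body presses on something with over 40 N, if the wrist force passes 120 N, or if a joint passes its speed limit or range.

## Robot

A 6-joint arm with a two-finger parallel gripper is mounted at the origin on the work surface. World frame = base frame: x ahead of the robot, y to its left, z up, the work surface at z = 0. Lengths are in mm, angles in rad, forces in N, time in s.
With the tool pointing down it reaches from about 350 to 975 mm from the base axis. Payload 7.1 kg.
Tool frame: the origin (TCP) lies at the very end of the fingers, on their centre line; the grasp point (between the pads) lies 19 mm behind it; z points along the fingers, y is the direction in which the jaws open and shut (so a half turn about z gives the same grasp; the last joint's range is limited). The gripper opens to 88 mm and grips with 3 to 60 N. Pads are 20 mm wide; open, the fingers measure 115 mm over their backs; the gripper's body (75 mm by 178 mm) begins 61 mm behind the grasp point.
Start: joints at [1.2, 0.423, 1.63, -0, 1.089, -0.019], TCP at [215.335, 586.716, 222.675] pointing down, gripper open.
Joint ranges: [-3, 3], [-0.9, 2.11], [0.09, 2.58], [-1.31, 4.45], [0.11, 2.69], [-2.54, 2.54]. Speed limits (rad/s): [2.39, 2.39, 3.01, 3.14, 3.14, 3.14].

## Interface

Orientations are given as a rotation vector (axis times angle).
In Python, from workcell import * gives the robot as it stands.
- The arm moves only by the tool play_rows, never from a script. Its argument "plan" is text: rows parted by semicolons, each of 7 numbers parted by spaces: the finger opening in cm, from 0 to 8.78, then the shift along the tool's x, y, z in cm, then the turn, a rotation vector about the tool's x, y, z in degrees. A call has 1 to 20 rows; each row shifts and turns the commanded pose from where the row before left it, along the tool's axes as they then stand; what a row does not reach is not made up. A row lasts 1/8 s, in which the tool goes at most 62.5 mm and 10.7 degrees, less where a joint would pass 70% of its speed; a pose out of reach is approached as far as the arm can. A call is refused whole if a number of a shift passes 6.25 or a number of a turn 10.7, either way. A call with a gripper value outside its range is refused whole. The fingers move at their own pace and stop on an object; the grip force is fixed at half the most. Time passes only in rows, so rows that do not move let the fingers close. It gives the time, the measured TCP pose, the force and the opening at its end, in the units of the state.
- get_obs(): the state, without advancing time (a new reading comes with each control period).
- get_image(name): name is "side" or "top" or "wrist"; returns a dict with "pixels" (400x640x3 uint8, red, green, blue), "range_z" (400x640 float32, mm along the optical axis (not along the pixel's ray), 0 where there is no reading), "fx", "fy", "cx", "cy" (pixels), "eye" and "attitude" of the camera in the world. Camera axes: x right, y down, z forward; pixel columns grow to the right and rows downward; lengths in mm; the calibration is good to about 2 mm. A picture is of the moment at which its call begins.
- close_job(): hands the job in, once; it reports no verdict.
The state is a dict: "t": time; "qpos": joint angles; "qvel": joint speeds; "joint_torque": joint torques, N m; "ee_pos": TCP position; "orientation": TCP orientation; "ft_force": force on the tool from outside, world axes, zero at the start; "moment": the same for the moment, N m; "width": finger opening in mm.
Only numpy, scipy, OpenCV 4.12 (cv2) and the standard library are available. Lean on these libraries where they do the work, as an engineer would, in place of code of your own. Each camera call takes 0.05 s, during which the arm holds its last target. There are 200 camera calls.

## Working session

There is one attempt and no reset: what is moved stays moved. The work goes in short steps, Python scripts to look and compute and a tool call to move; the robot and the scene stay as the last step left them, time stands still between calls to the robot, and variables do not carry over. Pictures are saved under pics/ and viewed, about 8 in all and at most 12, crops included, and the job is handed in when it is done.

Besides the shell and the picture viewer there is one more tool, called after "Call:" as name(argument=value, ...), one argument or row to a line, values as JSON. play_rows: Moves the arm, as the interface text tells. Its arguments: {"type":"object","properties":{"plan":{"type":"string"}},"required":["plan"]}

```bash
mkdir -p pics; ls
cat > h.py <<'E'
from workcell import *
import numpy as np, cv2
from scipy.spatial.transform import Rotation as R
np.set_printoptions(precision=2,suppress=True)
def cam(n):
    im=get_image(n)
    return im
def att(im):
    a=np.array(im["attitude"],float)
    if a.shape==(3,3): return a
    return R.from_rotvec(a).as_matrix() if a.size==3 else R.from_quat(a).as_matrix()
def world(im):
    z=im["range_z"]; v,u=np.mgrid[:z.shape[0],:z.shape[1]]
    p=np.stack([(u-im["cx"])*z/im["fx"],(v-im["cy"])*z/im["fy"],z],-1)
    w=p@att(im).T+np.array(im["eye"]); w[z==0]=np.nan
    return w
def save(im,n): cv2.imwrite("pics/"+n,im["pixels"][...,::-1])
E
python3 - <<'E'
from h import *
print(get_obs())
for n in ("top","side"):
    im=cam(n); save(im,n+".png"); np.savez(n+".npz",**im); print(n,im["eye"],im["attitude"],im["fx"])
E
```

```text
pics
{'t': 0.0, 'qpos': array([ 1.2 ,  0.42,  1.63, -0.  ,  1.09, -0.02]), 'qvel': array([ 0.,  0.,  0., -0.,  0., -0.]), 'joint_torque': array([ -0.  , -54.46, -27.37,   0.06,   0.02,  -0.  ]), 'ee_pos': array([215.14, 586.22, 221.91]), 'orientation': array([-0.55, -3.09,  0.  ]), 'ft_force': array([0.34, 0.31, 0.27]), 'moment': array([0.01, 0.  , 0.02]), 'width': 87.81028292648557}
top [422.78  49.31 962.23] [-2.16  2.16 -0.13] 376.1897901018566
side [ 497.94 -818.74  642.6 ] [-2.12  0.06 -0.04] 472.8963348078661
```

View pics/top.png

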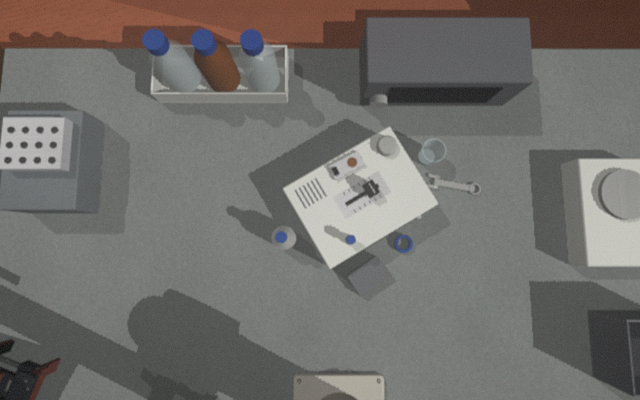

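View pics/side.png

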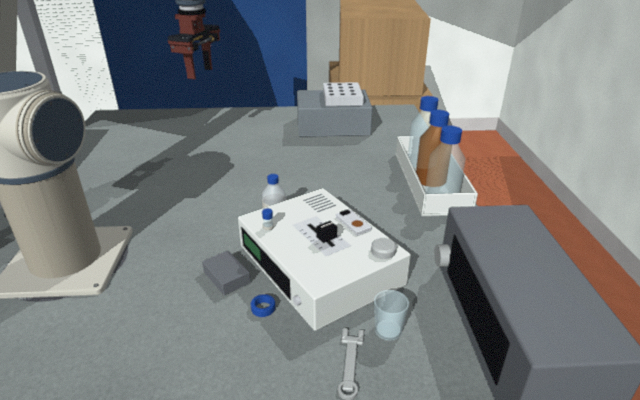

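The top view shows the detector with its corners near (284,188), (391,127), (438,205) and (330,269). The lamp cap is at (386,145), the knob near (372,187), the vial at (350,240) and the filter frame at (346,165). The side view agrees. I'll measure from depth next.

```bash
cat > det.py <<'E'
from h import *
def fit(im,zc=85):
    w=world(im); m=(abs(w[...,2]-zc)<6)&(w[...,0]>300)&(w[...,0]<750)&(abs(w[...,1])<350)
    m=m.astype(np.uint8); n,l,s,c=cv2.connectedComponentsWithStats(m); k=1+np.argmax(s[1:,4])
    return w,l==k
if __name__=="__main__":
  for n in ("top","side"):
    im=dict(np.load(n+".npz")); w,m=fit(im); p=w[m]; print(n,len(p),"z",np.median(p[:,2]))
    r=cv2.minAreaRect(p[:,:2].astype(np.float32)); print(r); print(cv2.boxPoints(r))
    c=np.array(r[0])
    near=(np.hypot(w[...,0]-c[0],w[...,1]-c[1])<190)
    for lo,hi in ((116,130),(99,107),(93,101)):
        mm=near&(w[...,2]>lo)&(w[...,2]<hi); 
        k,l,s,_=cv2.connectedComponentsWithStats(mm.astype(np.uint8))
        for i in range(1,k):
            if s[i,4]>6:
                q=w[l==i]; print(lo,hi,s[i,4],"mean",q.mean(0),"min",q.min(0),"max",q.max(0))
E
python3 det.py
```

```text
top 10555 z 84.95232848199544
((536.2348022460938, -49.95472717285156), (220.19996643066406, 300.1829833984375), 30.56972312927246)
[[ 365.1    23.28]
 [ 517.77 -235.18]
 [ 707.37 -123.19]
 [ 554.7   135.27]]
116 130 160 mean [548.78 -71.76 121.26] min [530.89 -90.04 116.06] max [567.5  -55.87 125.35]
116 130 78 mean [433.05 -23.17 126.83] min [423.29 -33.28 123.51] max [443.13 -13.23 129.55]
99 107 294 mean [ 653.58 -112.59  102.84] min [ 630.39 -135.25   99.03] max [676.28 -89.88 106.4 ]
99 107 10 mean [587.74   6.04  99.7 ] min [584.89  -0.5   99.13] max [592.21  13.5  100.98]
93 101 16 mean [668.02 -97.86  99.49] min [ 656.7  -109.84   96.61] max [676.46 -90.27 100.97]
93 101 31 mean [ 637.62 -104.05   98.1 ] min [ 630.39 -123.3    93.72] max [651.96 -90.28 100.89]
93 101 410 mean [606.87 -17.38  95.03] min [574.4  -59.88  93.01] max [641.18  24.99 100.98]
93 101 8 mean [429.28 -14.98  96.19] min [423.32 -19.75  93.39] max [436.98 -13.03 100.08]
side 8838 z 86.88474854606119
((535.5659790039062, -49.564971923828125), (221.92579650878906, 303.29290771484375), 30.805156707763672)
[
[... 315 characters left out ...]
0.32  99.19] max [602.63  18.32 102.55]
99 107 31 mean [433.62 -28.12 102.47] min [424.56 -31.85  99.11] max [442.7  -21.75 106.92]
99 107 72 mean [547.75 -80.03 103.09] min [529.42 -89.6   99.04] max [568.43 -69.45 106.9 ]
99 107 320 mean [ 653.28 -116.53  103.99] min [ 630.95 -137.62   99.07] max [676.37 -91.17 106.99]
93 101 411 mean [606.97 -19.01  96.22] min [573.17 -59.25  93.03] max [639.93  26.3  100.92]
93 101 41 mean [433.3  -28.67  96.74] min [421.91 -33.51  93.16] max [444.17 -19.07 100.92]
93 101 52 mean [548.99 -79.81  98.  ] min [529.46 -89.6   94.37] max [568.55 -71.57 101.  ]
93 101 85 mean [ 652.32 -129.19   97.24] min [ 631.12 -137.62   93.07] max [ 675.96 -114.27  100.82]
```

```bash
cat >> h.py <<'E'
C=np.array([535.9,-49.8]); A=np.radians(30.6); DX=np.array([np.cos(A),np.sin(A)]); DY=np.array([-np.sin(A),np.cos(A)])
def go(y,z,yaw=True):
    "tool-axis shift (cm) to put TCP at detector (0,y), world z; turn (deg, tool) to align tool x=DX,y=-DY"
    o=get_obs(); r=R.from_rotvec(o["orientation"]); t=np.r_[C+y*DY,z]
    T=R.from_matrix(np.c_[np.r_[DX,0],np.r_[-DY,0],[0,0,-1]])
    print("t",o["t"],"det",DX@(o["ee_pos"][:2]-C),DY@(o["ee_pos"][:2]-C),"z",o["ee_pos"][2],"F det",DX@o["ft_force"][:2],DY@o["ft_force"][:2],o["ft_force"][2],"w",o["width"])
    print("shift cm",r.inv().apply(t-o["ee_pos"])/10,"turn",np.degrees((r.inv()*T).as_rotvec()))
E
python3 -c "
from h import *
go(-26,220)"
```

```text
t 0.1 det 47.711947785275335 710.76834328452 z 221.98722131378676 F det 0.35138584924210725 0.1431483638559798 -0.8767316148144193 w 87.70126618543549
shift cm [-54.04 -50.31   0.26] turn [ -0.04   0.09 129.25]
```

Call:
play_rows(
  plan="6 -3.86 -3.594 0 0 0 0;6 -3.86 -3.594 0 0 0 0;6 -3.86 -3.594 0 0 0 0;6 -3.86 -3.594 0 0 0 0;6 -3.86 -3.594 0 0 0 0;6 -3.86 -3.594 0 0 0 0;6 -3.86 -3.594 0 0 0 0;6 -3.86 -3.594 0 0 0 0;6 -3.86 -3.594 0 0 0 0;6 -3.86 -3.594 0 0 0 0;6 -3.86 -3.594 0 0 0 0;6 -3.86 -3.594 0 0 0 0;6 -3.86 -3.594 0 0 0 0;6 -3.86 -3.594 0 0 0 0;6 0 0 0 0 0 10;6 0 0 0 0 0 10;6 0 0 0 0 0 10;6 0 0 0 0 0 10;6 0 0 0 0 0 10;6 0 0 0 0 0 10",
)

```text
t: 2.6
ee_pos: [549.0, -71.8, 222.3]
orientation: [-2.029, -2.397, 0.001]
ft_force: [0.2, 0.1, 0.1]
width: 60.4
```

Call:
play_rows(
  plan="6 0 0 0 0 0 10;6 0 0 0 0 0 10;6 0 0 0 0 0 10;6 0 0 0 0 0 10;6 0 0 0 0 0 10;6 0 0 0 0 0 10;6 0 0 0 0 0 9.25;6 0 0 0 0 0 0;6 0 0 0 0 0 0",
)

```text
t: 3.72
ee_pos: [549.1, -71.8, 222.5]
orientation: [-3.029, -0.834, 0.001]
ft_force: [-0.3, 0.2, -0.4]
width: 60.3
```

```bash
python3 -c "
from h import *
go(-26,150)
im=cam('wrist');save(im,'w1.png');np.savez('w1.npz',**im)
w=world(im)
m=(w[...,2]>117)&(w[...,2]<128)&(abs((w[...,:2]-C)@DX)<25)&(abs((w[...,:2]-C)@DY+26)<40)
q=w[m]; a=(q[:,:2]-C)@DX;b=(q[:,:2]-C)@DY
print(len(q),np.percentile(a,[1,50,99]),np.percentile(b,[1,50,99]),np.median(q[:,2]))
"
```

```text
t 3.725 det 0.1643768085147864 -25.670958984811605 z 222.4921156081591 F det -0.1710940884117707 0.34277008077860427 -0.35179803427172907 w 60.28906949123935
shift cm [-0.01  0.03  7.25] turn [-0.01  0.02  0.17]
930 [-17.42   0.3   15.88] [-36.04 -24.86 -12.83] 122.25860622733256
```

View pics/w1.png

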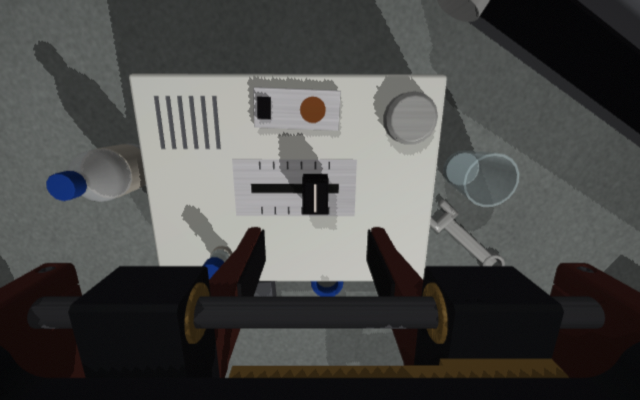

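The wrist view shows the knob at (315,193), centred between the fingers. The vial at (215,260) and the frame at (297,108) are both clear. Measured knob y is about -24.4 (lever about 15 mm) and its top is at 122 mm, as expected. I'll descend astride it.

Call:
play_rows(
  plan="6 0 0 3 0 0 0;6 0 0 3 0 0 0;6 0 0 3 0 0 0;6 0 0 1.6 0 0 0;6 0 0 1.6 0 0 0;6 0 0 0 0 0 0;6 0 0 0 0 0 0",
)

```text
t: 4.65
ee_pos: [549.8, -71.9, 101.3]
orientation: [3.03, 0.829, 0.002]
ft_force: [0.6, -0.5, -0.9]
width: 59.6
```

```bash
python3 -c "
from h import *
go(-26,99)"
```

```text
t 4.65 det 0.7360695599001443 -26.129450009422616 z 101.32930616496549 F det 0.28371031272544767 -0.7006141794598646 -0.93188310012265 w 59.61977342433655
shift cm [-0.07 -0.01  0.23] turn [ 0.04 -0.05  0.  ]
```

Call:
play_rows(
  plan="6 0 0.3 0 0 0 0;6 0 0.3 0 0 0 0;6 0 0.3 0 0 0 0;6 0 0.3 0 0 0 0;6 0 0.3 0 0 0 0;6 0 0.2 0 0 0 0;6 0 0.2 0 0 0 0;6 0 0.2 0 0 0 0;6 0 0.2 0 0 0 0;6 0 0.2 0 0 0 0;6 0 0.2 0 0 0 0;6 0 0.2 0 0 0 0;6 0 0.1 0 0 0 0;6 0 0.1 0 0 0 0;6 0 0.1 0 0 0 0;6 0 0 0 0 0 0",
)

```text
t: 6.65
ee_pos: [565.3, -99.0, 100.6]
orientation: [-3.03, -0.829, 0.001]
ft_force: [-1.7, 2.5, 0.9]
width: 60.1
```

```bash
cat >> h.py <<'E'
def look(f):
    im=cam('wrist');save(im,f+'.png'); w=world(im); d=w[...,:2]-C; a=d@DX; b=d@DY
    m=(w[...,2]>117)&(w[...,2]<128)&(abs(a)<15)&(b>-60)&(b<35)&(im["pixels"].max(-1)<70)
    n,l,s,_=cv2.connectedComponentsWithStats(m.astype(np.uint8))
    for i in range(1,n):
        if s[i,4]>60: print("knob?",s[i],"y span",np.percentile(b[l==i],[1,50,99]),"lever~",np.mean(np.percentile(b[l==i],[1,99]))+40,"z",np.median(w[l==i][:,2]))
E
python3 -c "
from h import *
go(-58,99); look('w2')"
```

```text
t 6.65 det 0.2103251784929729 -57.31580999391934 z 100.62748514295333 F det -0.13885148049163623 3.009531966050367 0.8914988708736553 w 60.069138022615604
shift cm [-0.02  0.07  0.16] turn [-0.04  0.02 -0.01]
knob? [ 238  232   67   56 2495] y span [-51.   -37.05 -19.76] lever~ 4.620941132802329 z 122.28643198007023
```

View pics/w2.png

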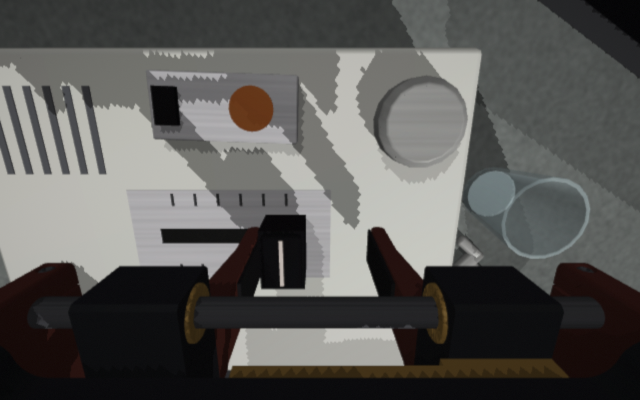

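The wrist view shows the left finger touching the knob's +y face. The knob spans columns 262–305 and its far edge is at y ≈ -51, so the lever is about 1 mm from home. I'll press on to confirm the hard stop.

Call:
play_rows(
  plan="6 0 0.1 0 0 0 0;6 0 0.05 0 0 0 0;6 0 0 0 0 0 0;6 0 0 0 0 0 0",
)

```text
t: 7.2
ee_pos: [565.4, -99.3, 100.6]
orientation: [-3.028, -0.827, 0.002]
ft_force: [-1.8, 8.6, 4.4]
width: 60.0
```

```bash
python3 -c "
from h import *
go(-58,99); look('w3')"
```

```text
t 7.2 det 0.17133485414768304 -57.63415520033908 z 100.59108717633745 F det 2.7755948880820736 8.305008285269675 4.4209516339363555 w 60.02101231959755
shift cm [-0.02  0.04  0.16] turn [-0.16  0.04 -0.03]
knob? [ 238  233   67   55 2472] y span [-51.01 -37.28 -20.12] lever~ 4.438357091312554 z 122.29897043791755
```

The force rose to 8 N while the tool moved only 0.3 mm, so this is the hard stop and the lever is home. Now I'll push from the other side with the other finger, up to the second click.

Call:
play_rows(
  plan="6 0 -0.35 0 0 0 0;6 0 -0.35 0 0 0 0;6 0 -0.35 0 0 0 0;6 0 -0.35 0 0 0 0;6 0 -0.35 0 0 0 0;6 0 -0.35 0 0 0 0;6 0 -0.35 0 0 0 0;6 0 -0.35 0 0 0 0;6 0 -0.35 0 0 0 0;6 0 -0.2 0 0 0 0;6 0 -0.2 0 0 0 0;6 0 -0.2 0 0 0 0;6 0 -0.2 0 0 0 0;6 0 -0.2 0 0 0 0;6 0 -0.2 0 0 0 0;6 0 -0.2 0 0 0 0;6 0 0 0 0 0 0",
)

```text
t: 9.38
ee_pos: [542.8, -61.1, 100.6]
orientation: [-3.03, -0.829, 0.001]
ft_force: [-0.0, -0.1, 0.4]
width: 60.0
```

```bash
python3 -c "
from h import *
go(5,99); look('w4')"
```

```text
t 9.375 det 0.17542733482794332 -13.218917070784396 z 100.63586948257499 F det -0.05851642991453543 -0.08507551101481718 0.3607787685924001 w 59.97488960360493
shift cm [-0.02 -1.82  0.16] turn [-0.04  0.02 -0.01]
knob? [ 324  232   47   56 2207] y span [-41.31 -28.07 -17.55] lever~ 10.570452037142736 z 122.27421725849032
knob? [238 238  23  46 318] y span [16.7  17.33 25.57] lever~ 61.136456316746795 z 122.77807300708572
knob? [371 238  23  45 308] y span [-51.58 -43.77 -42.83] lever~ -7.202826209642936 z 122.68973027839512
```

View pics/w4.png

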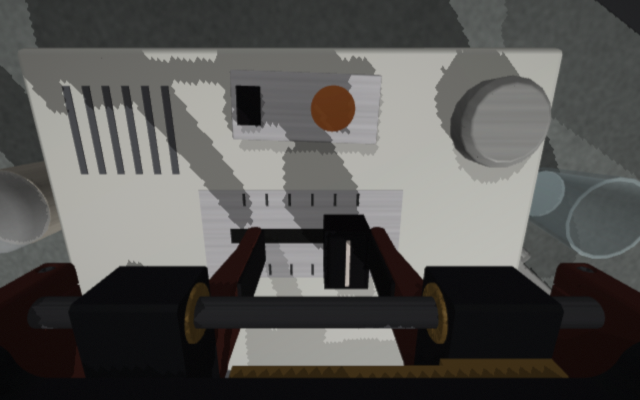

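The wrist view shows the right finger near the knob (columns 324–370) with ticks at 244–358. The lever seems to be just past the first crest (about 9 mm). I'll wait a moment and re-measure.

Call:
play_rows(
  plan="6 0 0 0 0 0 0;6 0 0 0 0 0 0;6 0 0 0 0 0 0;6 0 0 0 0 0 0",
)

```text
t: 9.93
ee_pos: [543.2, -61.5, 100.7]
orientation: [3.03, 0.829, 0.0]
ft_force: [0.3, 0.2, -0.1]
width: 60.0
```

```bash
python3 -c "
from h import *
go(5,99); look('w5')
im=cam('wrist'); print(im['fx'],im['eye'],(np.array(im['eye'])[:2]-C)@DX,(np.array(im['eye'])[:2]-C)@DY)
for n in ('top','side'):
    im=cam(n); w=world(im); d=w[...,:2]-C; a=d@DX; b=d@DY
    # white stripe on knob top + dark top
    m=(w[...,2]>117)&(w[...,2]<126)&(abs(a)<15)&(b>-60)&(b<35)
    print(n,m.sum(),np.percentile(b[m],[1,25,50,75,99]) if m.sum() else '')
    save(im,n+'5.png')
"
```

```text
t 9.925 det 0.2851400489573352 -13.788187490282933 z 100.69515840080669 F det 0.33136724182613486 0.06385221747967355 -0.13585167450757882 w 60.032019731613445
shift cm [-0.03 -1.88  0.17] turn [ 0.   -0.   -0.01]
knob? [ 314  232   47   57 2182] y span [-36.55 -23.57 -13.3 ] lever~ 15.073543066169908 z 122.2540476828758
knob? [238 238  23  46 323] y span [16.2  16.83 24.97] lever~ 60.584482759318796 z 122.81875002193235
knob? [371 238  23  45 311] y span [-52.1  -44.18 -43.37] lever~ -7.736286376216761 z 122.7831328744052
299.7908215510555 [607.83 -23.26 263.23] 75.42494750264447 -13.769194174097176
top 0 
side 164 [-53.37 -45.68 -25.74  -5.44  24.02]
```

The lever has settled at a reading of 15.07. With the camera's bias of about +1 mm, that is notch 1 (14 mm). The lever is damped, so it needs time after each crest. On to click two.

Call:
play_rows(
  plan="6 0 -0.25 0 0 0 0;6 0 -0.25 0 0 0 0;6 0 -0.15 0 0 0 0;6 0 -0.15 0 0 0 0;6 0 -0.15 0 0 0 0;6 0 -0.15 0 0 0 0;6 0 -0.15 0 0 0 0;6 0 -0.15 0 0 0 0;6 0 0 0 0 0 0;6 0 0 0 0 0 0;6 0 0 0 0 0 0;6 0 0 0 0 0 0;6 0 0 0 0 0 0;6 0 0 0 0 0 0",
)

```text
t: 11.88
ee_pos: [536.0, -49.5, 100.7]
orientation: [-3.03, -0.829, 0.0]
ft_force: [0.4, 0.5, -0.4]
width: 59.9
```

```bash
python3 -c "
from h import *
go(13,99); look('w6')"
```

```text
t 11.875 det 0.25325933478988616 0.21654825155067028 z 100.67986127228299 F det 0.6328251362423555 0.20148714174054294 -0.40710864899294186 w 59.94307803284169
shift cm [-0.03 -1.28  0.17] turn [-0.    0.   -0.01]
knob? [ 314  232   47   56 2181] y span [-22.55  -9.56   0.69] lever~ 29.0674236092893 z 122.29095141818391
knob? [246 238  15  45 249] y span [30.16 30.5  34.85] lever~ 72.50717761174474 z 122.64182529952427
knob? [371 238  23  43 305] y span [-38.15 -30.41 -29.36] lever~ 6.245958751999659 z 122.77100779495703
```

The reading is 29.07, exactly 14.0 mm further, so the lever is in notch 2. I'll make the same move again for click three.

Call:
play_rows(
  plan="6 0 -0.25 0 0 0 0;6 0 -0.25 0 0 0 0;6 0 -0.15 0 0 0 0;6 0 -0.15 0 0 0 0;6 0 -0.15 0 0 0 0;6 0 -0.15 0 0 0 0;6 0 -0.15 0 0 0 0;6 0 -0.15 0 0 0 0;6 0 0 0 0 0 0;6 0 0 0 0 0 0;6 0 0 0 0 0 0;6 0 0 0 0 0 0;6 0 0 0 0 0 0;6 0 0 0 0 0 0",
)

```text
t: 13.68
ee_pos: [528.9, -37.4, 100.7]
orientation: [-3.03, -0.829, 0.0]
ft_force: [-0.6, -1.3, 0.2]
width: 60.3
```

```bash
python3 -c "
from h import *
go(13,99); look('w7')"
```

```text
t 13.675 det 0.2767821249637419 14.219115548980488 z 100.6749505356472 F det -1.2120073960611812 -0.7980535939032658 0.24416848060142596 w 60.335684572887
shift cm [-0.03  0.12  0.17] turn [-0.    0.   -0.01]
knob? [ 314  232   47   56 2185] y span [-8.51  4.4  14.68] lever~ 43.08555564876394 z 122.25364378286966
knob? [371 238  23  45 320] y span [-24.14 -16.24 -15.37] lever~ 20.24332403553414 z 122.7371641598731
```

View pics/w7.png

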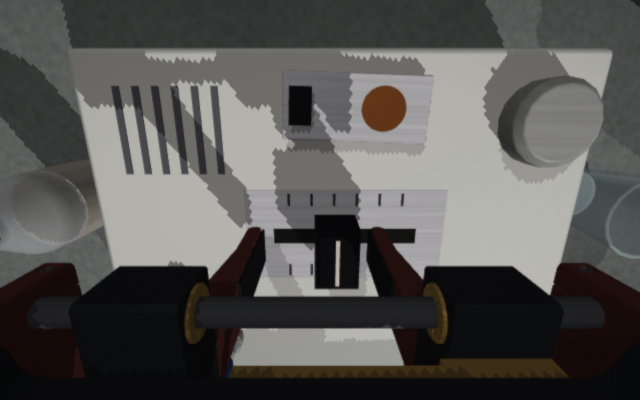

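The knob's stripe (column 338) lines up with the third tick past home (ticks at 402, 380, 357 and 334). Both fingers are clear of the knob, so I'll lift straight up.

Call:
play_rows(
  plan="6 0 0 -1 0 0 0;6 0 0 -2 0 0 0;6 0 0 -3 0 0 0;6 0 0 -3 0 0 0;6 0 0 -3 0 0 0;6 0 0 0 0 0 0;6 0 0 0 0 0 0;6 0 0 0 0 0 0",
)

```text
t: 14.72
ee_pos: [528.1, -37.3, 219.6]
orientation: [-3.03, -0.829, 0.003]
ft_force: [0.0, 0.0, 0.2]
width: 59.8
```

```bash
python3 -c "
from h import *
go(13,99); look('w8'); im=cam('side'); save(im,'side8.png')
w=world(im); d=w[...,:2]-C; b=d@DY; a=d@DX
m=(w[...,2]>118)&(w[...,2]<126)&(abs(a)<18)&(abs(b)<40); print(m.sum(),np.percentile(b[m],[1,50,99])+40)
i0=np.load('side.npz')['pixels'].astype(int); df=abs(i0-im['pixels']).max(-1)>60
n,l,s,_=cv2.connectedComponentsWithStats(df.astype(np.uint8)); print(s[1:][s[1:,4]>25])"
```

```text
t 14.725 det -0.3672027205553444 14.683622450108668 z 219.5718754395157 F det 0.030629138554093858 0.0008249871564322019 0.24486944579024883 w 59.778467064259885
shift cm [ 0.06  0.18 12.06] turn [-0.07  0.1  -0.01]
knob? [316 180  26  34 750] y span [-8.26  4.72 14.66] lever~ 43.20056500096102 z 122.30784883921018
149 [30.71 38.61 53.88]
[[   0    0   60   81 3151]
 [  58    0   41  121 2216]
 [  94    0    5   15   46]
 [ 256    0   65   66 1234]
 [ 307    0   28   24  549]
 [ 339    0    5   16   54]
 [ 179    6   23    5   89]
 [ 176   14   19   20  243]
 [ 327   27   12   14   51]
 [  24   39    9   25  105]
 [ 169   41   23   12  164]
 [ 184   57   10   22  123]
 [ 307   65   22   11  192]
 [ 330   66    8    8   26]
 [ 275   73   88  108 4502]
 [ 288   80    6    8   37]
 [   3   92   34   45  325]
 [  18   93   23   61  143]
 [  27   97   20   55  122]
 [  32   99   49   62 1683]
 [   0  125   19   50  699]
 [ 397  136   13   15  117]
 [ 112  152   60   38  721]
 [   6  160   25   19  171]
 [ 308  214   36   27  434]
 [ 308  227   18   17   72]]
```

View pics/side8.png

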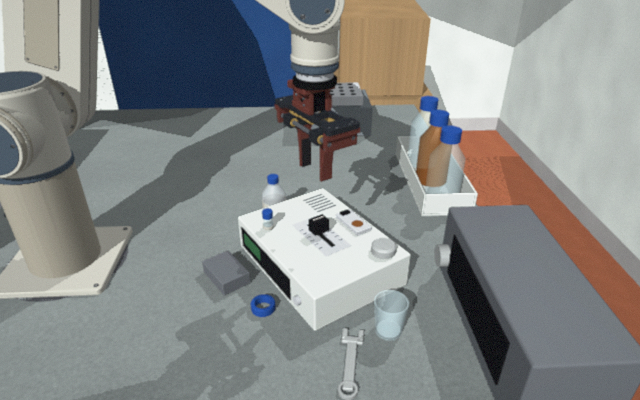

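The side view shows the knob at (320,224) in its new notch, the gripper clear above it, and the bystanders unmoved. I'll hand the job in.

```bash
python3 -c "
from h import *
print(close_job())"
```

```text
the job is handed in; nothing more can be done
None
```

The lever was pushed home, then through three clicks, and left resting in the third notch. I handed the job in at about 15 s of the 69 s limit; no verdict is reported.

**Method:** I lowered the open fingers astride the knob with about 36 mm of slack, so only one finger could touch it at a time. The +y finger pushed it to the home stop. The -y finger then pushed it one notch at a time, with a pause and a measurement after each click.

**Checks:**
- **Home stop:** the force rose to about 8 N while the tool moved only 0.3 mm. The camera put the lever about 1 mm from home, within its error.
- **Clicks:** the wrist camera read 15.1, 29.1 and 43.1 mm. The 14.0 mm steps match the notches, with a steady bias of about +1 mm from calibration.
- **Final position:** the reading after lifting was 43.2 mm, or about 42 mm after the bias. In the last close view the knob also sat at the third tick past home.
- **Robot and bystanders:** the wrist force was near zero and the gripper was clear. The side view, compared with the start, showed changes only at the knob and at the arm and its shadows.

**Readings that disagreed:**
- **First click:** I measured about 9 mm because I looked while the damped lever was still sliding. It read correctly half a second later.
- **Side camera:** its final depth estimate of the knob was rougher (30.7–53.9 mm spread, midpoint about 42 mm, median 38.6 mm), because it also catches the knob's side.

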